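Tip the fired clay pieces off the ware tray into the tub

TASK

Pick up the small wooden tray by its leaning tab, carry it over to the grey tub and tip it so that all five fired clay pieces slide off its open edge into the tub; do not pick the pieces up with the fingers, and keep the open edge no more than about 10 cm above the tub's rim while they slide, because they chip. Then set the empty tray back down flat on the table and let go. Leave the tub where it stands and the jar, brush tin and bowl undisturbed.

Things in the scene. Friction and masses are not known exactly. Their poses are not given: they have to be found in the camera images.
- tray: Loose pale plywood tray, about 0.22 kg, 160 mm long (its x), 140 mm wide (y). Origin: centre of its underside; z up. Floor 6 mm thick. Side walls at y = +-67 mm (6 mm thick) rise to 26 mm, the back wall at x = -75 mm (10 mm thick) to 34 mm. The +x end is open: the pieces slide off there. A flat grip tab on the back wall leans backwards, away from the open edge, 20 degrees from vertical.
- tray_grip (a point): On the tab (10 mm thick, 50 mm wide along y, 70 mm up its slope from (-75,0,30) mm along (-0.342,0,0.940)): mid-thickness, 42 mm up, at (-89.4,0,69.5) mm in the tray's frame and axes. For a square pinch the fingers point along (0.342,0,-0.940) and close along (0.940,0,0.342) there. The load hangs 100 mm ahead of it: grip with 40 N or more.
- tray_lip (a point): Middle of the open edge, on top of the floor, at (80, 0, 6) mm in the tray's frame; axes as the tray's. Friction of clay on the tray is about 0.6 (0.5 to 0.7): the pieces start to slide at 27 to 35 degrees of tray tilt and run off freely at 45 to 50.
- tub: Loose grey plastic open box, 0.6 kg, outside 250 mm (its x) by 210 mm (its y) by 80 mm high, walls and floor 5 mm. Origin: centre of its underside; z up.
- block_a: fired clay (terracotta) square block 26 x 26 x 16 mm, 22 g, lying on the tray. Its origin is the centre of its underside, z up, as it starts.
- block_b: fired clay (terracotta) square block 26 x 26 x 16 mm, 22 g, lying on the tray. Its origin is the centre of its underside, z up, as it starts.
- bar: fired clay (terracotta) oblong block 34 (x) x 20 (y) x 18 mm, 24 g, lying on the tray. Its origin is the centre of its underside, z up, as it starts.
- disc_a: fired clay (terracotta) disc 30 mm across, 16 mm thick, 22 g, lying flat on the tray. Its origin is the centre of its underside, z up, as it starts.
- disc_b: fired clay (terracotta) disc 28 mm across, 18 mm thick, 22 g, lying flat on the tray. Its origin is the centre of its underside, z up, as it starts.
- jar: Bystander: closed glass jar, 80 mm across, 100 mm high, between the tray and the tub, nearer the robot. Origin: centre of its underside.
- brush_tin: Bystander: open blue tin 72 mm across, 100 mm high, with brushes standing up to about 230 mm. Origin: centre of its underside.
- bowl: Bystander: white ceramic bowl, 110 mm across, 50 mm high. Origin: centre of its underside.

How it is judged:
On the way:
1. the tray is tipped more than 20 degrees with the middle of its open edge over the tub (angle between tray's own z axis and vertical above 0.35 rad and x of tray_lip in the frame of tub between -0.125 and 0.125 m and y of tray_lip in the frame of tub between -0.105 and 0.105 m), for 0.1 s.
At the end, for the whole second after the job is handed in: All five clay pieces lie at rest inside the tub (within its walls, their origins below its rim); the tray is released, at rest, lying flat on the table (its underside within 6 mm of it, tilted less than 0.06 rad); the tub stands upright (x of block_a in the frame of tub between -0.122 and 0.122 m and y of block_a in the frame of tub between -0.102 and 0.102 m and z of block_a in the frame of tub between 0 and 0.08 m and linear speed of each of block_a, block_b, bar, disc_a, disc_b below 0.03 m/s and x of block_b in the frame of tub between -0.122 and 0.122 m and y of block_b in the frame of tub between -0.102 and 0.102 m and z of block_b in the frame of tub between 0 and 0.08 m and x of bar in the frame of tub between -0.122 and 0.122 m and y of bar in the frame of tub between -0.102 and 0.102 m and z of bar in the frame of tub between 0 and 0.08 m and x of disc_a in the frame of tub between -0.122 and 0.122 m and y of disc_a in the frame of tub between -0.102 and 0.102 m and z of disc_a in the frame of tub between 0 and 0.08 m and x of disc_b in the frame of tub between -0.122 and 0.122 m and y of disc_b in the frame of tub between -0.102 and 0.102 m and z of disc_b in the frame of tub between 0 and 0.08 m and angle between each of tray, tub's own z axis and vertical below 0.06 rad and height (world z) of tray below 0.006 m and linear speed of tray below 0.02 m/s); the robot touches nothing.
It fails at once if a clay piece is squeezed or pushed by the fingers (more than 2 N) (contact force between the fingers and block_a above 2 N or contact force between the fingers and block_b above 2 N or contact force between the fingers and bar above 2 N or contact force between the fingers and disc_a above 2 N or contact force between the fingers and disc_b above 2 N).
It fails at once if a clay piece falls faster than 2.4 m/s (dropped from high above the tub) (linear speed of any of block_a, block_b, bar, disc_a, disc_b above 2.4 m/s).
It fails at once if the tub is shoved more than 60 mm (distance of tub from where it was at the start of the episode above 0.06 m).
It fails at once if the jar, brush tin or bowl is moved more than 40 mm or tipped (distance of any of jar, brush_tin, bowl from where it was at the start of the episode above 0.04 m or angle between any of jar, brush_tin, bowl's own z axis and vertical above 0.5 rad).
It also fails if it takes over 58 s, if anything falls off the work surface, if the arm or the gripper's body presses on something with over 40 N, if the wrist force passes 120 N, or if a joint passes its speed limit or range.

ROBOT

A 7-joint arm with a two-finger parallel gripper is mounted at the origin on the work surface. World frame = base frame: x ahead of the robot, y to its left, z up, the work surface at z = 0. Lengths are in m, angles in rad, forces in N, time in s.
With the tool pointing down it reaches from about 0.4 to 0.85 m from the base axis. Payload 4.5 kg.
Tool frame: the origin (TCP) lies midway between the tips of the shut fingers; the grasp point (between the pads) lies 19 mm behind it; z points along the fingers, y is the line along which they close (so a half turn about z gives the same grasp; the last joint's range is limited). The gripper opens to 88 mm and grips with 3 to 60 N. Pads are 18 mm wide; open, the fingers measure 123 mm over their backs; the gripper's body (75 mm by 187 mm) begins 45 mm behind the grasp point.
Start: joints at [-1.2, 0.689, -0.195, 1.565, 0.157, 0.902, -0.215], TCP at [0.207, 0.59, 0.239] pointing down, gripper open.
Joint ranges: [-3.01, 3.01], [-0.46, 2.08], [-1.47, 1.51], [0.13, 2.56], [-1, 4.14], [0.04, 2.09], [-2.66, 2.66]. Speed limits (rad/s): [2.57, 2.57, 3.14, 3.14, 3.14, 3.14, 3.14].

INTERFACE

Orientations are given as a unit quaternion [x, y, z, w].
In Python, from plant import sensors, eyes, finish_job gives the robot as it stands.
- The arm moves only by the tool send_rows, never from a script. Its argument "rows" is text: rows parted by semicolons, each of 4 numbers parted by spaces: the shift along the tool's x, y, z normalised to -1 to 1, where 1 is 30 cm, then the turn about the tool's z normalised to -1 to 1, where 1 is 2 pi rad. A call has 1 to 10 rows; each row is the pose to reach, as a shift and turn from the pose commanded when the call began, along the tool's axes at that moment, turning the shorter way round; what a row does not reach only later rows make up. A row lasts 1/12 s, in which the tool goes at most 41.7 mm and 7.16 degrees, less where a joint would pass 70% of its speed; a pose out of reach is approached as far as the arm can. A call with a number of a shift or a turn outside -1 to 1 is refused whole. A call with a gripper value outside its range is refused whole. "jaw" is the closure, from -1 (fully open) to 1 (shut), set as the call begins (left out, the last holds). The fingers move at their own pace and stop on an object; "force" is the grip in N (left out, the last holds). Time passes only in rows, so rows that repeat a pose let the fingers close. It gives the time, the measured TCP pose, the force, the opening and the grip force at its end, in the units of the state.
- sensors.get_state(): the state, without advancing time (a new reading comes with each control period).
- eyes.snapshot(name): name is "scene" or "top" or "wrist"; returns (picture, depth): 400x640x3 uint8, red, green, blue; 400x640 float32, m along the optical axis (not along the pixel's ray), 0 where there is no reading.
- eyes.calibration(name): a dict with "fov_y" (degrees; the focal length in pixels is half the picture's height over the tangent of half this angle, whatever the lens; pixels are square), "cx", "cy" (the principal point, pixels), "dist_coeffs" ([k1, k2, p1, p2, k3] as OpenCV has them; the pictures are not rectified), "world_from_camera" (4x4, takes a point from camera to world coordinates). Camera axes: x right, y down, z forward; pixel columns grow to the right and rows downward; lengths in m; the calibration is good to about 2 mm. A picture is of the moment at which its call begins: read the wrist's pose just before it. calibration takes no time and is no camera call; for the wrist camera it gives the pose at the moment of the call.
- finish_job(): hands the job in; it is judged then, once.
The state is a dict: "clock": time; "q": joint angles; "qd": joint speeds; "joint_torque": joint torques, N m; "tool_pos": TCP position; "eef_rot": TCP orientation; "contact_force": force on the tool from outside, world axes, zero at the start; "moment": the same for the moment, N m; "opening": opening from 0.0 (shut) to 1.0 (fully open); "finger_force": force on a finger pad.
Only numpy, scipy, OpenCV 4.12 (cv2) and the standard library are available. Lean on these libraries where they do the work, as an engineer would, in place of code of your own. Each camera call takes 0.05 s, during which the arm holds its last target. There are 200 camera calls.

## Working session

There is one attempt and no reset: what is moved stays moved. The work goes in short steps, Python scripts to look and compute and a tool call to move; the robot and the scene stay as the last step left them, time stands still between calls to the robot, and variables do not carry over. Pictures are saved under pics/ and viewed, at most 10 in all, crops included, and the job is handed in when it is done.

Besides the shell and the picture viewer there is one more tool, called after "Emit:" as name(argument=value, ...) on one line, values as JSON. send_rows: Moves the arm, as the interface text tells. Scaled input: -1 to 1 covers 30 cm each way for a shift and 2 pi rad each way for a turn. Its arguments: {"type":"object","properties":{"rows":{"type":"string"},"jaw":{"type":"number"},"force":{"type":"number"}},"required":["rows"]}

```bash
mkdir -p pics; ls
cat > h.py <<'E'
import numpy as np,cv2
from plant import sensors,eyes,finish_job
from scipy.spatial.transform import Rotation as R
def snap(n,tag=None):
    c=eyes.calibration(n); im,d=eyes.snapshot(n)
    if tag: cv2.imwrite(f'pics/{tag}.png',im[:,:,::-1])
    return im,d,c
def cloud(d,c):
    h,w=d.shape; f=h/2/np.tan(np.radians(c['fov_y'])/2)
    K=np.array([[f,0,c['cx']],[0,f,c['cy']],[0,0,1.]])
    v,u=np.mgrid[:h,:w]
    p=cv2.undistortPoints(np.stack([u,v],-1).reshape(-1,1,2).astype(float),K,np.array(c['dist_coeffs'],float)).reshape(h,w,2)
    P=np.concatenate([p*d[...,None],d[...,None]],-1)
    T=np.array(c['world_from_camera']); W=P@T[:3,:3].T+T[:3,3]
    W[d==0]=np.nan
    return W
E
python3 - <<'E'
from h import *
s=sensors.get_state(); print({k:np.round(v,4) for k,v in s.items()}); print(np.round(R.from_quat(s['eef_rot']).as_matrix(),4))
a=snap('scene'); b=snap('top')
cv2.imwrite('pics/a.png',cv2.resize(np.vstack([a[0],b[0]])[:,:,::-1],(480,600),interpolation=cv2.INTER_AREA))
cv2.imwrite('pics/top.png',b[0][:,:,::-1])
np.savez('t0.npz',sd=a[1],td=b[1],s=a[0],t=b[0])
E
```

```text
pics
{'clock': np.float64(0.0), 'q': array([-1.2002,  0.69  , -0.1945,  1.5664,  0.1573,  0.9025, -0.2151]), 'qd': array([-0.0003,  0.0001, -0.    , -0.    ,  0.    ,  0.0001, -0.0003]), 'joint_torque': array([-2.00000e-04, -5.27544e+01, -1.26680e+00, -1.53433e+01,
       -5.26000e-02,  6.30000e-03,  2.00000e-04]), 'tool_pos': array([0.2064, 0.5893, 0.2379]), 'eef_rot': array([ 1.676e-01,  9.859e-01, -9.000e-04, -1.000e-04]), 'contact_force': array([ 0.3157,  0.4277, -0.0854]), 'moment': array([ 0.0567, -0.0184,  0.0343]), 'finger_force': np.float64(0.0), 'opening': np.float64(1.0038)}
[[-9.439e-01  3.304e-01 -5.000e-04]
 [ 3.304e-01  9.438e-01 -1.800e-03]
 [-2.000e-04 -1.900e-03 -1.000e+00]]
```

View pics/a.png

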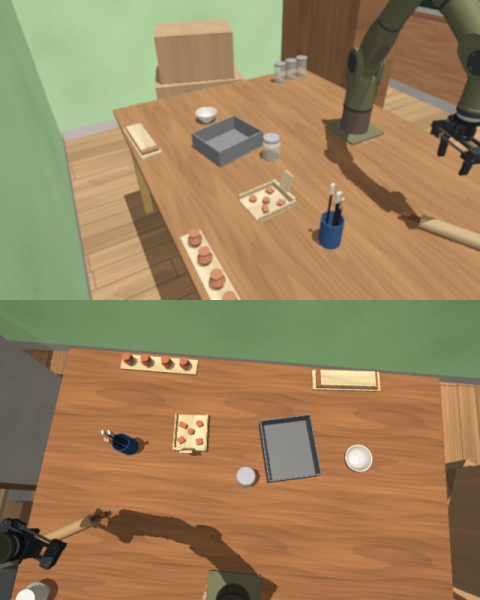

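View pics/top.png

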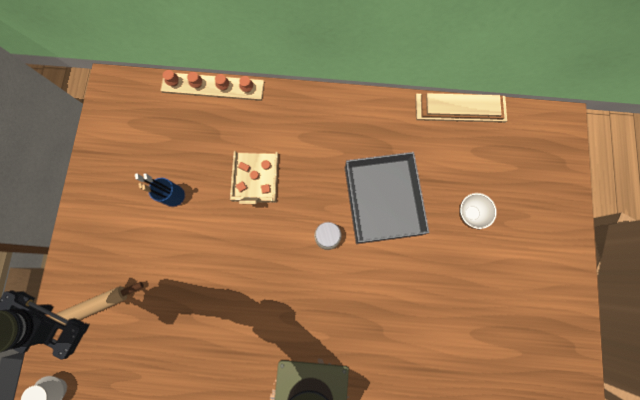

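Run:
```python
from h import *
z=np.load('t0.npz')
for n,dk,ik in (('top','td','t'),('scene','sd','s')):
    c=eyes.calibration(n); W=cloud(z[dk],c); 
    if n=='top': print('cam',np.round(np.array(c['world_from_camera'])[:3,3],3))
    hsv=cv2.cvtColor(z[ik],cv2.COLOR_RGB2HSV)
    X,Y,Z=W[...,0],W[...,1],W[...,2]
    box=lambda x0,x1,y0,y1:(X>x0)&(X<x1)&(Y>y0)&(Y<y1)
    area=box(.25,.95,-.7,.7)
    print(n,'tableZ',np.nanmedian(Z[area]))
    m=(area&(Z>.012)&(Z<.26)).astype(np.uint8)
    k,l,st,_=cv2.connectedComponentsWithStats(m)
    for i in range(1,k):
        if st[i,4]<60: continue
        s=l==i; p=W[s]
        r=cv2.minAreaRect(p[:,:2].astype(np.float32))
        print(st[i],np.round(p.min(0),3),np.round(p.max(0),3),'rect',np.round(r[0],3),np.round(r[1],3),round(r[2],1),z[ik][s].mean(0).round())
```

```text
cam [ 0.371 -0.002  1.15 ]
top tableZ -0.00016955059609502499
[163  73  19  19 186] [0.91  0.52  0.012] [0.95  0.575 0.065] rect [0.93  0.547] [0.039 0.056] 2.6 [159. 101.  72.]
[185  75  20  17 177] [0.917 0.441 0.012] [0.95  0.509 0.066] rect [0.933 0.475] [0.032 0.068] 0.0 [163. 104.  74.]
[214  77  18  20 181] [0.907 0.352 0.012] [0.95  0.41  0.067] rect [0.928 0.381] [0.043 0.058] 1.0 [173. 114.  82.]
[236  79  18  17 175] [0.914 0.276 0.012] [0.95  0.335 0.066] rect [0.933 0.304] [0.033 0.059] 6.8 [176. 116.  83.]
[ 416   97   91   24 1531] [ 0.886 -0.572  0.012] [ 0.95  -0.272  0.042] rect [ 0.919 -0.422] [0.064 0.3  ] 0.8 [210. 180. 131.]
[230 151  48  53 481] [0.538 0.163 0.012] [0.724 0.311 0.099] rect [0.63  0.236] [0.181 0.141] 3.4 [202. 174. 128.]
[ 345  152   84   92 1572] [ 0.456 -0.304  0.012] [ 0.743 -0.048  0.086] rect [ 0.6   -0.176] [0.251 0.211] 12.4 [87. 83. 80.]
[261 160   9  10  68] [0.667 0.192 0.014] [0.696 0.218 0.026] rect [0.681 0.205] [0.027 0.029] 85.6 [217. 136.  96.]
[238 162  12  10  72] [0.654 0.256 0.013] [0.682 0.29  0.028] rect [0.668 0.273] [0.0
[... 1161 characters left out ...]
9] [ 0.885 -0.555  0.012] [ 0.95  -0.263  0.045] rect [ 0.918 -0.409] [0.064 0.292] 0.5 [221. 196. 157.]
[ 317  227   78   68 1491] [0.539 0.165 0.012] [0.726 0.317 0.1  ] rect [0.631 0.239] [0.185 0.146] 3.7 [187. 158. 123.]
[ 424  244   35   86 1819] [0.523 0.455 0.012] [0.597 0.529 0.23 ] rect [0.561 0.493] [0.072 0.071] 23.7 [70. 80. 96.]
[331 260  11  10  85] [0.669 0.19  0.012] [0.697 0.225 0.026] rect [0.684 0.209] [0.029 0.029] 38.8 [201. 145. 110.]
[534 281  45  27 443] [0.25  0.533 0.012] [0.29  0.636 0.047] rect [0.264 0.584] [0.027 0.107] 14.9 [129. 102.  75.]
[ 253  305   67   95 1378] [0.909 0.251 0.012] [0.95  0.564 0.067] rect [0.93  0.408] [0.314 0.041] 89.9 [208. 160. 124.]
```

Run:
```python
from h import *
z=np.load('t0.npz')
for n,dk in (('top','td'),('scene','sd')):
    W=cloud(z[dk],eyes.calibration(n)); X,Y,Z=W[...,0],W[...,1],W[...,2]
    a=(X>.5)&(X<.76)&(Y>.12)&(Y<.34)
    t=W[a&(Z>.045)]; 
    top=t[t[:,2]>.085]
    r=cv2.minAreaRect(t[:,:2].astype(np.float32)); print(n,'tab',len(t),np.round(r[0],4),np.round(r[1],4),r[2],'min',t.min(0).round(4),'max',t.max(0).round(4))
    print(' top pts',len(top),top.mean(0).round(4),'y',top[:,1].min(),top[:,1].max())
    w=W[a&(Z>.0215)&(Z<.0275)&((Y>.285)|(Y<.187))]
    for s in (w[:,1]>.237,w[:,1]<.237):
        q=w[s&(w[:,0]>.6)]
        print(' wall',len(q),q[:,0].min().round(4),q[:,0].max().round(4),np.round(np.polyfit(q[:,0]-.64,q[:,1],1),4))
    b=W[a&(Z>.03)&(Z<.037)]; print(' back',len(b),b.mean(0).round(4),np.round(np.polyfit(b[:,1]-.237,b[:,0],1),4))
```

```text
top tab 111 [0.551 0.231] [0.0248 0.0497] 6.794360637664795 min [0.5383 0.2065 0.0456] max [0.5661 0.2556 0.0994]
 top pts 63 [0.544  0.2319 0.094 ] y 0.2070653036496433 0.2556346027012971
 wall 70 0.6005 0.7156 [0.0588 0.3025]
 wall 61 0.6011 0.7242 [0.0181 0.1714]
 back 80 [0.5676 0.2293 0.0333] [0.0113 0.5677]
scene tab 314 [0.5544 0.2349] [0.0312 0.0551] 3.0189948081970215 min [0.5392 0.2072 0.045 ] max [0.5708 0.2632 0.1001]
 top pts 96 [0.548  0.2374 0.0926] y 0.21141353646783045 0.26190531109523363
 wall 129 0.6018 0.7187 [0.0577 0.3031]
 wall 100 0.6024 0.7248 [0.0507 0.1738]
 back 115 [0.5697 0.2421 0.0339] [-0.0104  0.5697]
```

Emit:
send_rows(rows="-0.743 -0.37 0 0;-0.743 -0.37 0 0;-0.743 -0.37 0 0;-0.743 -0.37 0 0;-0.743 -0.37 0 0;-0.743 -0.37 0 0;-0.743 -0.37 0 0", jaw=-1)

```text
clock: 0.68
tool_pos: [0.3883, 0.4021, 0.2381]
eef_rot: [0.175, 0.985, -0.003, 0.003]
contact_force: [-0.3, -0.4, -0.9]
opening: 0.995
finger_force: 0.0
```

Emit:
send_rows(rows="-0.743 -0.37 0.29 -0.0622;-0.743 -0.37 0.29 -0.0622;-0.743 -0.37 0.29 -0.0622;-0.743 -0.37 0.29 -0.0622;-0.743 -0.37 0.29 -0.0622;-0.743 -0.37 0.29 -0.0622;-0.743 -0.37 0.29 -0.0622;-0.743 -0.37 0.29 -0.0622")

```text
clock: 1.35
tool_pos: [0.5563, 0.2272, 0.1495]
eef_rot: [-0.023, 1.0, -0.002, -0.001]
contact_force: [0.7, -1.0, 0.3]
opening: 1.001
finger_force: 0.0
```

```bash
cat > st.py <<'E'
from h import *
def st():
    s=sensors.get_state(); M=R.from_quat(s['eef_rot']).as_matrix()
    print(round(float(s['clock']),2),np.round(s['tool_pos'],4),'F',np.round(s['contact_force'],1),'M',np.round(s['moment'],2),'op',np.round(s['opening'],3),'ff',np.round(s['finger_force'],1))
    print(np.round(M,4).tolist()); return s,M
E
python3 - <<'E'
from st import *
s,M=st(); print(s['q'].round(3))
im,d,c=snap('wrist','w1')
print(np.round(M.T@(np.array([.554,.2325,.0505])-s['tool_pos'])/.3,4))
E
```

```text
1.35 [0.5563 0.2272 0.1495] F [ 0.7 -1.   0.3] M [-0.01 -0.01  0.  ] op 1.001 ff 0.0
[[-0.999, -0.0456, -0.0012], [-0.0456, 0.999, -0.0046], [0.0014, -0.0046, -1.0]]
[-0.282  0.786 -0.327  1.714  0.363  0.705  0.817]
[0.0064 0.0195 0.33  ]
```

View pics/w1.png

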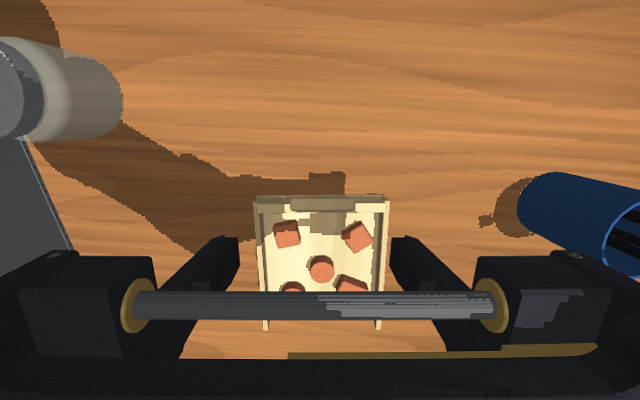

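Run:
```python
from st import *
s,M=st(); im,d,c=snap('wrist'); W=cloud(d,c); v,u=np.mgrid[:400,:640]
a=(u>245)&(u<400)&(v>185)&(v<225)
for lo,hi in ((.085,.105),(.05,.085),(.03,.037)):
    p=W[a&(W[...,2]>lo)&(W[...,2]<hi)]
    if len(p)>5: r=cv2.minAreaRect(p[:,:2].astype(np.float32)); print(lo,len(p),p.mean(0).round(4),p.min(0).round(4),p.max(0).round(4),np.round(r[0]+r[1],4),r[2])
```

```text
1.4 [0.5545 0.231  0.1506] F [-0.6  0.8  0.3] M [ 0.07  0.04 -0.02] op 1.005 ff 0.0
[[-0.9988, -0.0497, -0.0015], [-0.0497, 0.9988, -0.0014], [0.0015, -0.0013, -1.0]]
0.085 848 [0.5442 0.2328 0.0947] [0.5388 0.2081 0.0853] [0.5536 0.2583 0.0976] [0.5462 0.2333 0.0131 0.0501] 3.7348294258117676
0.05 41 [0.5554 0.2386 0.0776] [0.5538 0.222  0.0697] [0.5573 0.2559 0.0847] [0.5554 0.2389 0.034  0.0009] 84.11888885498047
0.03 712 [0.5677 0.2353 0.0331] [0.5593 0.1705 0.03  ] [0.5754 0.2982 0.0355] [0.5674 0.2344 0.0104 0.1279] 2.867340326309204
```

Emit:
send_rows(rows="0 0.003 0.12 0;0 0.003 0.24 0;0 0.003 0.335 0;0 0.003 0.335 0;0 0.003 0.335 0")

```text
clock: 1.87
tool_pos: [0.5519, 0.2361, 0.0511]
eef_rot: [-0.029, 1.0, 0.0, -0.001]
contact_force: [0.0, 0.6, 0.8]
opening: 1.0
finger_force: 0.0
```

Emit:
send_rows(rows="0 0 0 0;0 0 0 0;0 0 0 0;0 0 0 0;0 0 0 0;0 0 0 0;0 0 0 0;0 0 0 0;0 0 0 0;0 0 0 0", jaw=1, force=60)

```text
clock: 2.7
tool_pos: [0.5542, 0.2339, 0.0518]
eef_rot: [-0.027, 1.0, -0.0, 0.0]
contact_force: [-1.1, 0.1, 5.6]
opening: 0.561
finger_force: 60.0
```

Emit:
send_rows(rows="0 0 -0.01 0;0 0 -0.02 0;0 0 -0.03 0;0 0 -0.04 0;0 0 -0.05 0;0 0 -0.05 0;0 0 -0.05 0")

```text
clock: 3.28
tool_pos: [0.5539, 0.234, 0.0663]
eef_rot: [-0.027, 1.0, 0.0, 0.0]
contact_force: [0.4, 0.4, -3.4]
opening: 0.56
finger_force: 60.0
```

```bash
cat >> st.py <<'E'
def tilt(n='scene',tag=None):
    s,M=st(); im,d,c=snap(n,tag); W=cloud(d,c); g=s['tool_pos']-M[:,2]*.019
    hsv=cv2.cvtColor(im,cv2.COLOR_RGB2HSV); f=-M[:2,0]; l=M[:2,1]
    q=W[...,:2]-g[:2]; a=q@f; b=q@l
    h=W[...,2]-g[2]
    k=(a>.04)&(a<.2)&(abs(b)>.059)&(abs(b)<.072)&(h<-.02)&(W[...,2]>.014)
    p=np.c_[a[k],b[k],W[...,2][k]]
    for sgn in (1,-1):
        w=p[p[:,1]*sgn>0]
        if len(w)>20:
            bins=np.round(w[:,0]/.01); t=np.array([[w[bins==i][:,0].mean(),np.percentile(w[bins==i][:,2],90)] for i in np.unique(bins) if (bins==i).sum()>2])
            print(n,'wall',sgn,len(w),'slope deg',np.degrees(np.arctan(np.polyfit(t[:,0],t[:,1],1)[0])).round(1),t[[0,-1]].round(3).tolist())
    k=(hsv[...,0]<14)&(hsv[...,1]>110)&(W[...,0]>.3)&(W[...,0]<.85)&(W[...,1]>-.35)&(W[...,1]<.4)
    kk,lb,stt,_=cv2.connectedComponentsWithStats(k.astype(np.uint8))
    for i in range(1,kk):
        if stt[i,4]>25:
            o=lb==i
            if im[o].mean(0)[0]<225: print('  red',stt[i,4],np.nanmedian(W[o],0).round(3),im[o].mean(0).round())
E
python3 -c "
from st import *
tilt('scene');tilt('top')"
```

```text
3.28 [0.5539 0.234  0.0663] F [ 0.4  0.4 -3.4] M [ 0.02  0.2  -0.03] op 0.56 ff 60.0
[[-0.9985, -0.0539, 0.0001], [-0.0539, 0.9985, 0.0002], [-0.0002, 0.0002, -1.0]]
scene wall 1 315 slope deg -0.3 [[0.042, 0.04], [0.167, 0.038]]
scene wall -1 308 slope deg -0.4 [[0.042, 0.042], [0.167, 0.04]]
  red 88 [0.534 0.019 0.001] [111.  79.  53.]
  red 77 [0.606 0.206 0.036] [172. 117.  87.]
  red 67 [0.685 0.217 0.036] [197. 136. 102.]
  red 138 [0.66  0.266 0.038] [196. 134. 100.]
  red 74 [0.605 0.283 0.036] [194. 134. 100.]
3.33 [0.5538 0.234  0.0662] F [-0.5 -0.5 -2.6] M [ 0.04  0.24 -0.02] op 0.565 ff 60.0
[[-0.9985, -0.054, -0.0001], [-0.054, 0.9985, 0.0], [0.0001, 0.0, -1.0]]
top wall 1 33 slope deg 7.5 [[0.144, 0.037], [0.16, 0.04]]
top wall -1 123 slope deg 0.5 [[0.071, 0.04], [0.16, 0.041]]
  red 22382 [ 0.58  -0.021 -0.001] [174. 117.  74.]
  red 64 [0.681 0.204 0.034] [217. 133.  94.]
  red 30 [0.648 0.229 0.036] [180. 110.  79.]
  red 380 [ 0.33   0.379 -0.001] [193. 130.  82.]
```

Emit:
send_rows(rows="0 0 -0.02 0;0 0 -0.07 0;0 0 -0.14 0;0 0 -0.21 0;0 0 -0.29 0;0 0 -0.37 0;0 0 -0.45 0;0 0 -0.53 0;0 0 -0.59 0;0 0 -0.617 0")

```text
clock: 4.22
tool_pos: [0.5547, 0.2346, 0.2544]
eef_rot: [-0.027, 1.0, 0.001, 0.002]
contact_force: [1.2, 0.3, -3.6]
opening: 0.56
finger_force: 60.0
```

Emit:
send_rows(rows="0 0 0 0;0.004 -0.022 0 0;0.013 -0.065 0 0;0.027 -0.129 0 0;0.043 -0.208 0 0;0.06 -0.287 0 0;0.077 -0.373 0 0;0.095 -0.459 0 0;0.113 -0.545 0 0;0.131 -0.631 0 0")

```text
clock: 5.05
tool_pos: [0.5229, 0.0396, 0.2498]
eef_rot: [-0.026, 1.0, -0.001, -0.002]
contact_force: [0.3, -0.6, -4.0]
opening: 0.565
finger_force: 60.0
```

Emit:
send_rows(rows="0.018 -0.086 0 -0.003;0.036 -0.172 0 -0.006;0.054 -0.258 0 -0.009;0.072 -0.344 0 -0.012;0.09 -0.43 0 -0.015;0.108 -0.516 0 -0.018;0.126 -0.602 0 -0.021;0.144 -0.688 0 -0.024;0.158 -0.755 0 -0.0258;0.167 -0.804 0 -0.0258")

```text
clock: 5.88
tool_pos: [0.4846, -0.2048, 0.2496]
eef_rot: [-0.106, 0.994, -0.0, -0.002]
contact_force: [0.3, -0.5, -4.1]
opening: 0.558
finger_force: 60.0
```

Emit:
send_rows(rows="0 0 0 0;0 0 0 0;0 0 0 0")

```text
clock: 6.13
tool_pos: [0.487, -0.1999, 0.2506]
eef_rot: [-0.108, 0.994, 0.001, -0.001]
contact_force: [0.6, -0.1, -2.9]
opening: 0.56
finger_force: 60.0
```

```bash
python3 -c "
from st import *
tilt('scene','s2')"
```

```text
6.13 [ 0.487  -0.1999  0.2506] F [ 0.6 -0.1 -2.9] M [0.   0.21 0.02] op 0.56 ff 60.0
[[-0.9766, -0.2151, -0.0017], [-0.2151, 0.9766, 0.0013], [0.0013, 0.0016, -1.0]]
scene wall 1 214 slope deg -1.9 [[0.043, 0.225], [0.167, 0.217]]
scene wall -1 189 slope deg -0.2 [[0.05, 0.224], [0.167, 0.222]]
  red 121 [ 0.57  -0.178  0.221] [187. 128.  95.]
  red 41 [ 0.62  -0.198  0.22 ] [188. 129.  96.]
  red 29 [ 0.53  -0.142  0.221] [201. 141. 107.]
```

View pics/s2.png

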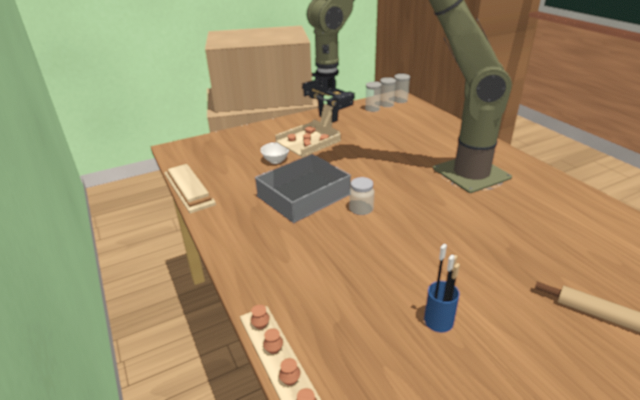

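Emit:
send_rows(rows="0 0 0 0;0 0 0 0;0 0 0 0", force=25)

```text
clock: 6.43
tool_pos: [0.488, -0.1999, 0.2513]
eef_rot: [-0.109, 0.994, 0.0, 0.0]
contact_force: [0.6, 0.2, -2.6]
opening: 0.57
finger_force: 25.0
```

```bash
python3 -c "
from st import *
tilt('scene')"
```

```text
6.43 [ 0.488  -0.1999  0.2513] F [ 0.6  0.2 -2.6] M [-0.02  0.25  0.01] op 0.57 ff 25.0
[[-0.9764, -0.2159, 0.0], [-0.2159, 0.9764, 0.0002], [-0.0001, 0.0002, -1.0]]
scene wall 1 211 slope deg -0.3 [[0.043, 0.226], [0.167, 0.225]]
scene wall -1 198 slope deg -1.4 [[0.042, 0.227], [0.167, 0.22]]
  red 124 [ 0.57  -0.179  0.221] [187. 128.  96.]
  red 44 [ 0.62  -0.197  0.219] [187. 128.  96.]
  red 28 [ 0.532 -0.143  0.222] [203. 142. 108.]
```

Emit:
send_rows(rows="0 0 0 0;0 0 0 0;0 0 0 0", force=16)

```text
clock: 6.73
tool_pos: [0.4879, -0.2007, 0.2513]
eef_rot: [-0.108, 0.994, 0.0, 0.0]
contact_force: [-0.4, 0.6, -4.1]
opening: 0.564
finger_force: 16.0
```

```bash
python3 -c "
from st import *
tilt('scene')"
```

```text
6.73 [ 0.4879 -0.2007  0.2513] F [-0.4  0.6 -4.1] M [-0.02  0.21 -0.  ] op 0.564 ff 16.0
[[-0.9767, -0.2145, 0.0001], [-0.2145, 0.9767, 0.0001], [-0.0001, 0.0, -1.0]]
scene wall 1 207 slope deg -1.0 [[0.043, 0.226], [0.167, 0.221]]
scene wall -1 191 slope deg -1.0 [[0.042, 0.227], [0.166, 0.222]]
  red 123 [ 0.57  -0.182  0.222] [186. 127.  95.]
  red 43 [ 0.621 -0.198  0.219] [186. 128.  95.]
  red 30 [ 0.53  -0.144  0.222] [202. 141. 106.]
```

Emit:
send_rows(rows="0 0 0 0;0 0 0 0", force=12)

```text
clock: 6.95
tool_pos: [0.488, -0.2008, 0.2513]
eef_rot: [-0.108, 0.994, -0.0, 0.0]
contact_force: [-0.3, -0.2, -3.1]
opening: 0.565
finger_force: 12.0
```

```bash
python3 -c "
from st import *
tilt('scene')"
```

```text
6.95 [ 0.488  -0.2008  0.2513] F [-0.3 -0.2 -3.1] M [-0.01  0.2  -0.04] op 0.565 ff 12.0
[[-0.9767, -0.2144, 0.0003], [-0.2144, 0.9767, 0.0], [-0.0003, -0.0, -1.0]]
scene wall 1 188 slope deg -9.9 [[0.043, 0.22], [0.157, 0.198]]
scene wall -1 192 slope deg -9.4 [[0.042, 0.219], [0.158, 0.2]]
  red 53 [ 0.537 -0.221  0.212] [169. 115.  85.]
  red 36 [ 0.523 -0.147  0.212] [194. 134. 101.]
  red 70 [ 0.58  -0.153  0.205] [194. 133.  99.]
  red 47 [ 0.61 -0.2   0.2 ] [190. 131.  98.]
```

Emit:
send_rows(rows="0 0 0 0;0 0 0 0", force=9.5)

```text
clock: 7.17
tool_pos: [0.4878, -0.2008, 0.2513]
eef_rot: [-0.108, 0.994, 0.0, -0.0]
contact_force: [-0.5, 0.1, -3.9]
opening: 0.566
finger_force: 9.5
```

```bash
python3 -c "
from st import *
tilt('scene')"
```

```text
7.17 [ 0.4878 -0.2008  0.2513] F [-0.5  0.1 -3.9] M [0.03 0.18 0.01] op 0.566 ff 9.5
[[-0.9767, -0.2144, -0.0], [-0.2144, 0.9767, 0.0001], [0.0, 0.0001, -1.0]]
scene wall 1 151 slope deg -25.2 [[0.042, 0.202], [0.129, 0.161]]
scene wall -1 152 slope deg -25.6 [[0.044, 0.202], [0.129, 0.161]]
  red 54 [ 0.518 -0.226  0.201] [137.  92.  68.]
  red 45 [ 0.507 -0.15   0.201] [144.  97.  72.]
  red 77 [ 0.559 -0.16   0.179] [193. 132.  99.]
  red 44 [ 0.587 -0.205  0.17 ] [192. 131.  98.]
```

Emit:
send_rows(rows="0 0 0 0;0 0 0 0;0 0 0 0", force=8)

```text
clock: 7.47
tool_pos: [0.488, -0.2007, 0.2513]
eef_rot: [-0.108, 0.994, 0.0, 0.0]
contact_force: [0.1, -0.6, -3.2]
opening: 0.567
finger_force: 8.0
```

```bash
python3 -c "
from st import *
tilt('scene')"
```

```text
7.47 [ 0.488  -0.2007  0.2513] F [ 0.1 -0.6 -3.2] M [-0.01  0.12  0.  ] op 0.567 ff 8.0
[[-0.9767, -0.2144, 0.0002], [-0.2144, 0.9767, 0.0001], [-0.0002, 0.0, -1.0]]
scene wall 1 103 slope deg -39.2 [[0.042, 0.175], [0.097, 0.131]]
scene wall -1 113 slope deg -38.0 [[0.042, 0.175], [0.097, 0.131]]
  red 50 [ 0.51  -0.226  0.189] [135.  90.  66.]
  red 49 [ 0.498 -0.153  0.187] [142.  95.  70.]
  red 98 [ 0.542 -0.171  0.153] [186. 128.  96.]
  red 42 [ 0.57  -0.209  0.138] [187. 128.  95.]
```

Emit:
send_rows(rows="0 0 0 0;0 0 0 0;0 0 0 0", force=6)

```text
clock: 7.77
tool_pos: [0.4881, -0.2007, 0.2514]
eef_rot: [-0.108, 0.994, -0.0, 0.0]
contact_force: [-0.3, -0.5, -2.3]
opening: 0.568
finger_force: 6.0
```

```bash
python3 -c "
from st import *
tilt('scene','s3')"
```

```text
7.77 [ 0.4881 -0.2007  0.2514] F [-0.3 -0.5 -2.3] M [0.   0.06 0.01] op 0.568 ff 6.0
[[-0.9767, -0.2144, 0.0006], [-0.2144, 0.9767, 0.0], [-0.0006, -0.0001, -1.0]]
scene wall 1 32 slope deg -58.0 [[0.042, 0.131], [0.058, 0.105]]
scene wall -1 63 slope deg -59.8 [[0.043, 0.127], [0.106, 0.032]]
  red 108 [ 0.594 -0.203  0.027] [187. 126.  95.]
```

Emit:
send_rows(rows="0 0 0 0;0 0 0 0;0 0 0 0;0 0 0 0;0 0 0 0;0 0 0 0", force=40)

```text
clock: 8.32
tool_pos: [0.4879, -0.2007, 0.2513]
eef_rot: [-0.108, 0.994, 0.0, 0.0]
contact_force: [1.2, -0.4, -1.5]
opening: 0.556
finger_force: 40.0
```

```bash
python3 -c "
from st import *
tilt('scene')
a=cv2.imread('pics/s3.png')
im,d,c=snap('scene');b=im[:,:,::-1];t,_,_=snap('top');w,_,_=snap('wrist')
cr=lambda x:cv2.resize(x[60:260,200:440],(400,333))
cv2.imwrite('pics/m4.png',np.vstack([np.hstack([cr(b),cv2.resize(t[140:260,320:464,::-1],(400,333))]),cv2.resize(w[:,:,::-1],(800,500))[:260]]))"
```

```text
8.32 [ 0.4879 -0.2007  0.2513] F [ 1.2 -0.4 -1.5] M [ 0.03 -0.02 -0.  ] op 0.556 ff 40.0
[[-0.9767, -0.2145, 0.0], [-0.2145, 0.9767, 0.0001], [-0.0001, 0.0001, -1.0]]
scene wall 1 31 slope deg -51.9 [[0.043, 0.129], [0.058, 0.109]]
scene wall -1 46 slope deg -56.1 [[0.042, 0.126], [0.118, 0.026]]
  red 75 [ 0.607 -0.244  0.023] [181. 121.  92.]
  red 36 [ 0.586 -0.171  0.026] [197. 135. 102.]
```

View pics/m4.png

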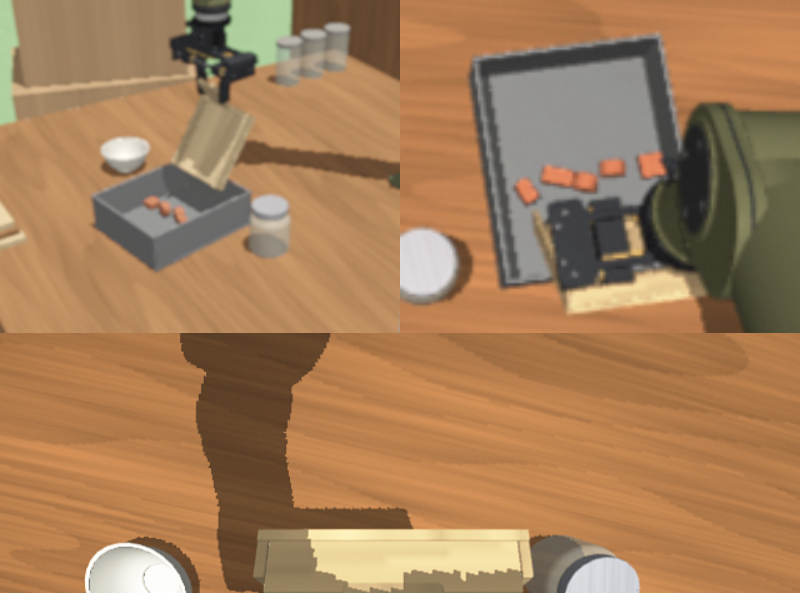

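Emit:
send_rows(rows="0 0 -0.05 0;0 0 -0.11 0;0 0 -0.17 0;0 0 -0.23 0;0 0 -0.267 0;0 0 -0.267 0")

```text
clock: 9.02
tool_pos: [0.4893, -0.2009, 0.3337]
eef_rot: [-0.108, 0.994, -0.001, 0.002]
contact_force: [0.7, -0.1, -2.0]
opening: 0.562
finger_force: 40.0
```

Emit:
send_rows(rows="-0.02 0.03 0 0;-0.06 0.09 0 0;-0.11 0.173 0 0;-0.163 0.257 0 0;-0.216 0.34 0 0;-0.269 0.424 0 0;-0.322 0.507 0 0;-0.375 0.591 0 0;-0.428 0.674 0 0")

```text
clock: 9.77
tool_pos: [0.5694, 0.0267, 0.3299]
eef_rot: [-0.108, 0.994, 0.0, -0.001]
contact_force: [0.3, -1.1, -2.2]
opening: 0.563
finger_force: 40.0
```

Emit:
send_rows(rows="-0.053 0.083 0 0;-0.106 0.167 0 0;-0.159 0.25 0 0;-0.212 0.334 0 0;-0.265 0.417 0 0;-0.318 0.5 0 0;-0.37 0.58 0 0;-0.408 0.643 0 0;-0.428 0.674 0 0;-0.428 0.674 0 0")

```text
clock: 10.6
tool_pos: [0.6503, 0.2545, 0.3289]
eef_rot: [-0.111, 0.994, 0.001, -0.002]
contact_force: [-0.9, -0.0, -2.9]
opening: 0.561
finger_force: 40.0
```

```bash
python3 -c "
from st import *
tilt('scene','s5')"
```

```text
10.6 [0.6503 0.2545 0.3289] F [-0.9 -0.  -2.9] M [0.04 0.09 0.09] op 0.561 ff 40.0
[[-0.9755, -0.22, -0.0037], [-0.22, 0.9755, 0.0022], [0.0031, 0.003, -1.0]]
scene wall 1 65 slope deg -55.5 [[0.042, 0.21], [0.059, 0.186]]
scene wall -1 69 slope deg -46.2 [[0.043, 0.205], [0.057, 0.189]]
  red 74 [ 0.606 -0.242  0.022] [185. 125.  95.]
  red 37 [ 0.587 -0.17   0.026] [202. 139. 105.]
  red 27 [0.704 0.168 0.001] [110.  78.  53.]
```

View pics/s5.png

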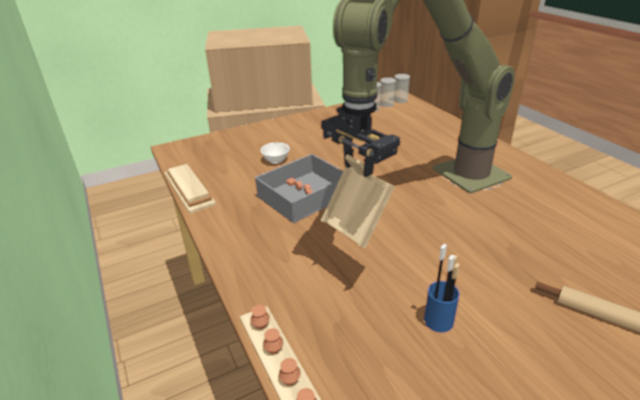

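```bash
python3 -c "
from st import *
s,M=st(); im,d,c=snap('scene'); W=cloud(d,c); g=s['tool_pos']-M[:,2]*.019
q=W-g; a=q[...,:2]@-M[:2,0]; b=q[...,:2]@M[:2,1]; h=q[...,2]
k=(abs(a)<.16)&(abs(b)<.075)&(h<-.03)&(W[...,2]>.06)
P=np.c_[a[k],b[k],h[k]]
o=np.argsort(P[:,2]); print(P[o[:40]].mean(0).round(4),P[:,2].min(), len(P))
f=P[(abs(P[:,1])<.058)&(P[:,2]>P[:,2].min()+.008)&(P[:,2]<-.09)]; print('floor',np.degrees(np.arctan(np.polyfit(f[:,0],f[:,2],1)[0])),np.degrees(np.arctan(1/np.polyfit(f[:,2],f[:,0],1)[0])))
"
```

```text
10.65 [0.6505 0.2516 0.3292] F [ 0.8 -0.1 -1.7] M [-0.03  0.01  0.01] op 0.561 ff 40.0
[[-0.976, -0.2178, -0.0033], [-0.2178, 0.976, -0.0003], [0.0033, 0.0005, -1.0]]
[ 0.0431 -0.0034 -0.1794] -0.18291829356171757 3290
floor -54.85556213348859 -55.2338885999661
```

Emit:
send_rows(rows="0 0 0.06 0;0 0 0.14 0;0 0 0.22 0;0 0 0.3 0;0 0 0.38 0;0 0 0.45 0;0 0 0.51 0;0 0 0.55 0;0 0 0.55 0;0 0 0.55 0")

```text
clock: 11.53
tool_pos: [0.652, 0.248, 0.1664]
eef_rot: [-0.107, 0.994, -0.0, -0.0]
contact_force: [0.5, 0.0, -2.4]
opening: 0.561
finger_force: 40.0
```

Emit:
send_rows(rows="0.052 0.03 0.03 0;0.1 0 0.047 0;0.14 0 0.067 0;0.178 0 0.087 0;0.209 0 0.107 0;0.238 0 0.128 0;0.272 0 0.157 0;0.303 0 0.186 0;0.328 0 0.214 0;0.351 0 0.243 0", force=12)

```text
clock: 12.37
tool_pos: [0.5493, 0.2265, 0.0945]
eef_rot: [-0.108, 0.994, 0.0, 0.001]
contact_force: [-1.5, -0.6, 0.2]
opening: 0.566
finger_force: 12.0
```

```bash
python3 -c "
from st import *
tilt('scene')"
```

```text
12.37 [0.5493 0.2265 0.0945] F [-1.5 -0.6  0.2] M [-0.03 -0.    0.05] op 0.566 ff 12.0
[[-0.9769, -0.2138, 0.002], [-0.2138, 0.9769, 0.0008], [-0.0021, 0.0004, -1.0]]
scene wall 1 203 slope deg -14.9 [[0.042, 0.055], [0.146, 0.027]]
scene wall -1 238 slope deg -16.0 [[0.043, 0.058], [0.147, 0.026]]
  red 73 [ 0.607 -0.241  0.022] [182. 122.  92.]
  red 36 [ 0.587 -0.169  0.027] [199. 136. 103.]
  red 56 [0.53  0.005 0.   ] [111.  79.  53.]
  red 37 [0.539 0.066 0.001] [111.  79.  53.]
  red 38 [0.582 0.038 0.001] [105.  75.  51.]
```

Emit:
send_rows(rows="0.016 0 0.022 0;0.031 0 0.043 0;0.045 0 0.066 0;0.057 0 0.089 0;0.067 0 0.108 0;0.073 0 0.122 0;0.08 0 0.138 0;0.08 0 0.142 0;0.08 0 0.142 0")

```text
clock: 13.17
tool_pos: [0.5259, 0.2217, 0.0513]
eef_rot: [-0.108, 0.994, -0.0, 0.0]
contact_force: [0.1, 0.5, 4.9]
opening: 0.566
finger_force: 12.0
```

Emit:
send_rows(rows="0 0 0 0;0 0 0 0;0 0 0 0;0 0 0 0;0 0 0 0;0 0 0 0;0 0 0 0;0 0 0 0", jaw=-1)

```text
clock: 13.83
tool_pos: [0.5257, 0.2216, 0.0509]
eef_rot: [-0.108, 0.994, 0.0, -0.0]
contact_force: [-0.8, 0.4, 0.1]
opening: 1.0
finger_force: 0.0
```

Emit:
send_rows(rows="0 0 -0.06 0;0 0 -0.15 0;0 0 -0.25 0;0 0 -0.35 0;0 0 -0.45 0;0 0 -0.5 0;0 0 -0.5 0;0 0 -0.5 0")

```text
clock: 14.5
tool_pos: [0.526, 0.2216, 0.2014]
eef_rot: [-0.108, 0.994, 0.0, 0.001]
contact_force: [-0.4, -0.4, -1.1]
opening: 1.0
finger_force: 0.0
```

```bash
python3 -c "
from st import *
tilt('scene','s6');t,_,_=snap('top','t6')
a=cv2.imread('pics/s6.png')
cv2.imwrite('pics/m6.png',np.vstack([a[80:330,200:520],t[130:270,130:510,::-1][:, :320]]))"
```

```text
14.5 [0.526  0.2216 0.2014] F [-0.4 -0.4 -1.1] M [0.07 0.04 0.03] op 1.0 ff 0.0
[[-0.9768, -0.2142, 0.0015], [-0.2142, 0.9768, 0.0006], [-0.0016, 0.0002, -1.0]]
scene wall 1 146 slope deg 0.2 [[0.042, 0.026], [0.16, 0.027]]
scene wall -1 171 slope deg -0.7 [[0.043, 0.026], [0.166, 0.024]]
  red 76 [ 0.606 -0.242  0.022] [182. 122.  92.]
  red 37 [ 0.587 -0.17   0.027] [199. 136. 103.]
  red 52 [0.538 0.046 0.001] [110.  78.  53.]
  red 35 [0.583 0.051 0.   ] [104.  74.  50.]
```

View pics/m6.png

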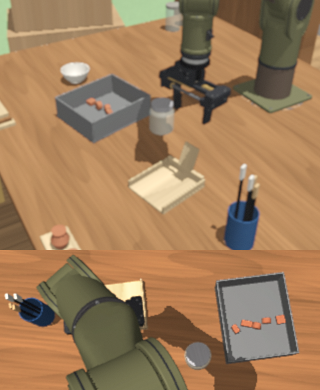

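The tray lies flat and empty with its wall tops at 25–27 mm. Five pieces are in the tub, and the jar, tin and bowl have not moved.

```bash
python3 -c "
from plant import finish_job
print(finish_job())"
```

```text
the job is handed in; nothing more can be done
None
```

The job is handed in (no verdict was returned): in the last pictures all five clay pieces lie in the tub, the empty tray is flat on the table and released, and the tub, jar, brush tin and bowl look undisturbed.

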